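# Load a crown tray into a light-curing unit under its sprung lid

### The job

Load the light-curing unit: with one fingertip press down the thumb lever beside the slide and keep it down, so that the spring-closed amber lid stays open, while the other fingertip pushes the small tray of crowns along the slide until the whole tray is inside the chamber; then draw back and let go of the lever so that the lid springs fully shut over it. The tray is only pushed, never picked up, and the lid must not touch it. Leave the plaster model, the bottle and the tweezers beside the unit where they are.

Things in the scene. Friction and masses are not known exactly. Their poses are not given: they have to be found in the camera images.
- curing_unit: light-curing unit, fixed: low grey chamber with an amber lid, a lamp head behind it (71 mm high, x = 108 to 160 mm), a flat loading slide in front and a thumb lever left of the slide. Origin on the bench, straight below the lid's front skirt (the door line); x points into the chamber along the slide, away from the robot, y left, z up. Chamber 102 mm wide inside; back wall at x = 106 mm
- door_line (a point): point on the slide's top (8 mm above the bench, level with the chamber floor) at the door line, mid-width. The slide is 86 mm wide and runs from here 130 mm towards the robot. Two guide rails 3 mm thick and 6 mm high stand on slide and floor, inside faces 36 mm left and right of the middle, from 130 mm in front of this point to 96 mm beyond it
- lid (a joint): opening angle of the lid, rad: 0 shut, 1.35 open. Spring-shut; geared to the thumb lever. Hinge along y at x = 100, z = 38 mm of the unit. Panel 114 mm wide from hinge to door line; a skirt hangs at its front: shut, it blocks the tray; at 0.6 rad its lower edge is 74 mm above the bench at x = 4 mm; at 1.3 rad it is 128 mm up at x = 50 mm, out of a hand's way. It swings shut past the door line
- thumb_lever (a joint): angle of the thumb lever, rad: 0 released, 0.27 pressed level; the lid's angle is 5 times this. Hinge along y at x = 75, z = 12 mm of the unit. Pressing takes about 1.5 N at the front end to 3 N at the door line; it springs back up when let go. Pressed level, its flat top lies 17 mm above the bench from x = -118 to +50 mm, so a fingertip can slide along it and keep it down; end stop at 0.28
- lever_pad (a point): middle of the lever's top, 15 mm behind its front end. The lever is a flat steel strip, 30 mm wide (y = 62 to 92 mm of the unit), with a ribbed black grip strip, beside the slide. Released it slopes up towards the robot: this point is then about 65 mm above the bench; pressed, 17 mm, at x = -105 mm. A grey cover over its hinge begins at x = 50 mm (43 mm high)
- crown_tray: the tray to load: open aluminium tray, 46 mm along the slide, 64 mm wide, 20 mm high, walls 2 mm, about 90 g, slides easily, three small white crowns inside below its rim. Origin at the centre of its underside, x axis along the slide into the unit. It stands loose on the slide between the rails, 4 mm play each side, its front 8 to 40 mm short of the door line
- plaster_model: bystander: cream plaster jaw model, 52 x 68 x 32 mm, origin under its centre, on the bench to the left of the slide and lever
- etch_bottle: bystander: small white bottle with a dark green cap, 30 mm across, 62 mm high, origin under its centre, on the bench to the right of the unit
- tweezers: bystander: steel tweezers, 128 mm long, 8 mm high, lying on the bench to the right of the slide; origin under its middle, length along its y axis

How it is judged (in metres and radians):
On the way, in this order (a step that is already met when the one before it is completed fails the run):
1. the lid is held open with the lever while the tray is still outside (value of joint lid above 0.5 rad and x of crown_tray in the frame of curing_unit below -0.018 m), for 0.1 s.
2. the whole tray is inside the door line while a finger still holds the lever down and the lid open (value of joint lid above 0.5 rad and contact force between the fingers and thumb_lever above 0.3 N and x of crown_tray in the frame of curing_unit above 0.028 m), for 0.1 s.
At the end, for the whole second after the job is handed in: the tray stands flat on the chamber floor between the rails, its centre 27 to 85 mm beyond the door line (all of it inside), at rest, and the lid is shut (under 0.03 rad) (value of joint lid below 0.03 rad and x of crown_tray in the frame of curing_unit between 0.027 and 0.085 m and y of crown_tray in the frame of curing_unit between -0.008 and 0.008 m and z of crown_tray in the frame of curing_unit below 0.011 m and angle between crown_tray's own z axis and vertical below 0.05 rad and linear speed of crown_tray below 0.01 m/s); the robot touches nothing.
It fails at once if the tray is lifted off the slide or tipped (height (world z) of crown_tray above 0.016 m or angle between crown_tray's own z axis and vertical above 0.2 rad).
It fails at once if the lid touches the tray (contact force between lid and crown_tray above 0.2 N).
It fails at once if the plaster model, the bottle or the tweezers are disturbed (distance of any of plaster_model, etch_bottle, tweezers from where it was at the start of the episode above 0.012 m).
It also fails if it takes over 35 s, if anything falls off the work surface, if the arm or the gripper's body presses on something with over 40 N, if the wrist force passes 120 N, or if a joint passes its speed limit or range.

### The arm

A 6-joint arm with a two-finger parallel gripper is mounted at the origin on a cart in front of the work surface, level with it; the furniture and walls round the work are solid. World frame = base frame: x ahead of the robot, y to its left, z up, the work surface at z = 0. Lengths are in m, angles in degrees, forces in N, time in s.
With the tool pointing down it reaches from about 0.35 to 0.925 m from the base axis. Payload 6.4 kg.
Tool frame: the origin (TCP) lies between the finger pads; the fingertips stand 19 mm ahead of it and the grasp point (between the pads) is the TCP (bot.tip_extent is the distance from the TCP to the fingertips, in m); z points along the fingers, y is the line along which they close (so a half turn about z gives the same grasp; the last joint's range is limited). The gripper opens to 94 mm and grips with 3 to 60 N. Pads are 16 mm wide; open, the fingers measure 119 mm over their backs; the gripper's body (75 mm by 177 mm) begins 78 mm behind the grasp point.
Start: joints at [62.848, 14.043, 89.255, -0, 76.702, -9.975], TCP at [0.192, 0.621, 0.224] pointing down, gripper open.
Joint ranges: [-179.41, 179.41], [-58.25, 129.5], [7.25, 145.43], [-54.29, 234.29], [11.92, 165.04], [-157.13, 157.13]. Speed limits (degrees/s): [147.25, 147.25, 180, 180, 180, 180].

### API

Orientations are given as [roll, pitch, yaw] about the fixed x, y, z axes, in that order (R = Rz(yaw) Ry(pitch) Rx(roll)).
In Python, from plant import bot gives the robot as it stands. The module is installed in compiled form; this text tells all that it offers.
- The arm moves only by the tool arm_command, never from a script. Its argument "rows" is a list of rows, each a list of 3 entries, a list of its own where there are three numbers: the shift along the world's x, y, z in mm, then the turn about the world's z in rad, then the gripper's target within -1 to 1 (shut at 1, half-way at 0, fully open at -1). In form: [[[dx, dy, dz], twist, fingers], ...]. A call has 1 to 10 rows; each row shifts and turns the commanded pose from where the row before left it; what a row does not reach is not made up. A row lasts 1/10 s, in which the tool goes at most 50 mm and 8.59 degrees, less where a joint would pass 70% of its speed; a pose out of reach is approached as far as the arm can. A call is refused whole if a number of a shift passes 50 or a number of a turn 0.15, either way. A call with a gripper value outside its range is refused whole. The fingers move at their own pace and stop on an object; "force" is the grip in N (left out, the last holds). Time passes only in rows, so rows that do not move let the fingers close. It gives the time, the measured TCP pose, the force, the opening and the grip force at its end, in the units of the state.
- bot.get_obs(): the state, without advancing time (a new reading comes with each control period).
- bot.snapshot(name): name is "side" or "top" or "wrist"; returns the picture (400x640x3 uint8, red, green, blue); there is no depth.
- bot.camera_info(name): a dict with "intrinsics" (3x3 intrinsics, pixels), "rvec" (rotation vector, rad) and "tvec" (3), from world to camera coordinates, as OpenCV has them. Camera axes: x right, y down, z forward; pixel columns grow to the right and rows downward; lengths in m; the calibration is good to about 2 mm. A picture is of the moment at which its call begins: read the wrist's pose just before it. camera_info takes no time and is no camera call; for the wrist camera it gives the pose at the moment of the call.
- bot.finish_job(): hands the job in; it is judged then, once.
The state is a dict: "time_s": time; "joint_pos": joint angles; "qvel": joint speeds; "tau": joint torques, N m; "tcp_pos": TCP position; "tcp_rot": TCP orientation; "ft_force": force on the tool from outside, world axes, zero at the start; "torque": the same for the moment, N m; "finger_gap": finger opening in m; "gripper_force": force on a finger pad.
Only numpy, scipy, OpenCV 4.12 (cv2) and the standard library are available. Lean on these libraries where they do the work, as an engineer would, in place of code of your own. Each camera call takes 0.05 s, during which the arm holds its last target. There are 200 camera calls.

## Working session

There is one attempt and no reset: what is moved stays moved. The work goes in short steps, Python scripts to look and compute and a tool call to move; the robot and the scene stay as the last step left them, time stands still between calls to the robot, and variables do not carry over. Pictures are saved under pics/ and viewed, at most 10 in all, crops included, and the job is handed in when it is done.

Besides the shell and the picture viewer there is one more tool, called after "Emit:" by a JSON object that holds its "method" and its "body". arm_command: Moves the arm, as the interface text tells. Its arguments: {"type":"object","properties":{"rows":{"type":"array"},"force":{"type":"number"}},"required":["rows"]}

```bash
mkdir -p pics
python3 - <<'E'
from plant import bot
import cv2,numpy as np
o=bot.get_obs();print(o['time_s'],o['tcp_pos'],o['tcp_rot'],o['finger_gap'])
for n in("top","side"):
    im=bot.snapshot(n);cv2.imwrite(f"pics/{n}0.png",im[...,::-1])
    c=bot.camera_info(n);R=cv2.Rodrigues(np.array(c['rvec'],float))[0];print(n,np.round(-R.T@np.array(c['tvec']).ravel(),3),R.round(2).tolist(),np.array(c['intrinsics']).round(0).tolist())
E
```

```text
0.0 [0.19170479 0.62051057 0.22339445] [-1.79894435e+02 -1.77775931e-02  1.62824421e+02] 0.09370249875903794
top [ 0.375 -0.286  0.89 ] [[0.01, -1.0, -0.03], [-0.98, -0.0, -0.18], [0.18, 0.04, -0.98]] [[361.0, 0.0, 328.0], [0.0, 361.0, 201.0], [0.0, 0.0, 1.0]]
side [0.102 0.398 0.488] [[-0.82, -0.57, 0.02], [-0.27, 0.36, -0.89], [0.5, -0.74, -0.45]] [[455.0, 0.0, 321.0], [0.0, 455.0, 200.0], [0.0, 0.0, 1.0]]
```

View pics/top0.png

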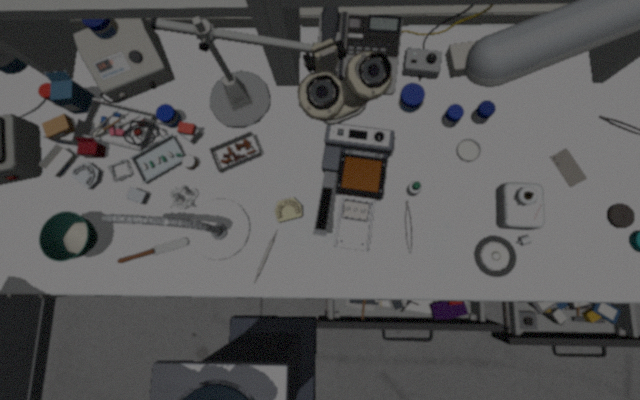

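View pics/side0.png

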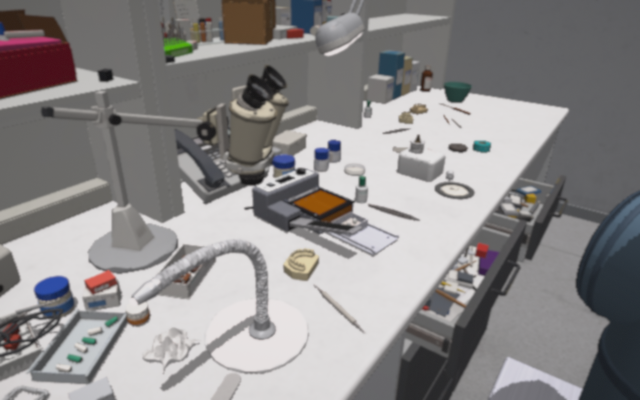

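Top view: the unit is around (358,160), the amber lid at (361,174), the tray at about (356,209), the black lever grip at (324,210), the plaster model at (289,210), the bottle at (414,188) and the tweezers at (408,227). I'll magnify this area.

```bash
cat > h.py <<'E'
import cv2,numpy as np
from plant import bot
def ray(c,px,z):
    R=cv2.Rodrigues(np.array(c['rvec'],float))[0];t=np.array(c['tvec'],float).ravel();C=-R.T@t
    d=R.T@np.linalg.inv(c['intrinsics'])@np.array([*px,1.]);return C+d*(z-C[2])/d[2]
def proj(c,P):
    return cv2.projectPoints(np.array(P,float).reshape(-1,3),np.array(c['rvec'],float),np.array(c['tvec'],float),np.array(c['intrinsics'],float),None)[0].reshape(-1,2)
E
python3 - <<'E'
from h import *
im=cv2.imread("pics/top0.png")[115:260,265:430]
cv2.imwrite("pics/top0z.png",cv2.convertScaleAbs(cv2.resize(im,None,fx=4,fy=4,interpolation=cv2.INTER_CUBIC)[:, :],alpha=1.1))
c=bot.camera_info("top")
im=cv2.imread("pics/top0.png");hsv=cv2.cvtColor(im,cv2.COLOR_BGR2HSV)
m=cv2.inRange(hsv,(3,150,60),(20,255,255));m[:140]=0;m[210:]=0;m[:,:330]=0;m[:,395:]=0
k=max(cv2.findContours(m,0,2)[0],key=cv2.contourArea);r=cv2.minAreaRect(k);print(r)
for p in cv2.boxPoints(r):print(p,ray(c,p,.04).round(4))
E
```

```text
((361.219970703125, 173.95999145507812), (36.910980224609375, 30.971281051635742), 8.130102157592773)
[340.75998 186.68   ] [ 0.5657 -0.2843  0.04  ]
[345.13998 156.01999] [ 0.6425 -0.2947  0.04  ]
[381.67996 161.23999] [ 0.6293 -0.3834  0.04  ]
[377.29996 191.9    ] [ 0.5532 -0.3717  0.04  ]
```

View pics/top0z.png

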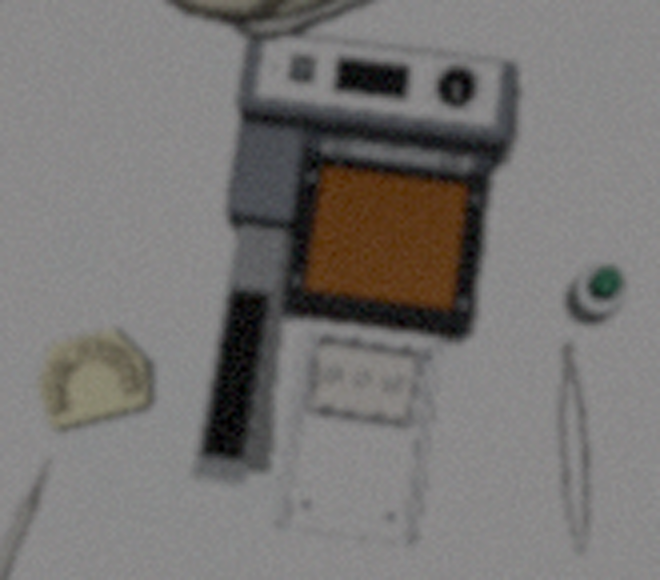

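Zoom: the slide's front corners are at zoom px (280,528) and (412,543). The lid's front edge runs (285,312)–(468,337). The tray corners are about (315,340), (425,352), (410,422) and (310,410), and the lever's front end is about (218,468). Next I work out the unit frame and the heights of the tall obstacles (gooseneck lamp, microscope).

Run:
```python
from h import *
c=bot.camera_info("top");s=bot.camera_info("side")
Z=lambda u,v:(265+(u-1.5)/4,115+(v-1.5)/4)
f=[ray(c,Z(280,528),.008),ray(c,Z(412,543),.008)];print("slide front",np.round(f,4),np.linalg.norm(f[0]-f[1]))
l=[ray(c,Z(285,312),.04),ray(c,Z(468,337),.04)];print("lid front",np.round(l,4),np.linalg.norm(l[0]-l[1]))
hd=[ray(c,Z(258,38),.071),ray(c,Z(515,62),.071)];print("head back",np.round(hd,4))
for q in(f,l,hd):
    d=q[0]-q[1];print("yaw",np.degrees(np.arctan2(-d[0],d[1])))
a,b=np.mean(f,0),np.mean(l,0);print("axis yaw",np.degrees(np.arctan2(*(b-a)[1::-1])),np.linalg.norm((b-a)[:2]),a,b)
y=np.radians(-8.2);ex=np.array([np.cos(y),np.sin(y)]);ey=np.array([-ex[1],ex[0]])
for nm,p,z in(("O from front",Z(346,535.5),.008),("tray front L",Z(316,338),.028),("tray front R",Z(428,353),.028),("tray rear L",Z(310,410),.028),("tray rear R",Z(410,423),.028),("lever pad",Z(224,455),.065),("model",Z(98,380),.02)):
    w=ray(c,p,z);r=w[:2]-b[:2];print(nm,w.round(4),"unit xy from lid-front",(r@ex).round(4),(r@ey).round(4))
def tri(p,q):
    P=[np.array(k['intrinsics'])@np.c_[cv2.Rodrigues(np.array(k['rvec'],float))[0],np.array(k['tvec']).ravel()] for k in(c,s)]
    X=cv2.triangulatePoints(*P,np.array(p,float).reshape(2,1),np.array(q,float).reshape(2,1));X=(X[:3]/X[3]).ravel();return X,np.linalg.norm(proj(s,X)-q)
for n,p,q in(("eyeL",(322,90),(272,78)),("eyeR",(373,70),(256,90)),("goose tip",(105,217),(140,295)),("neck base",(222,228),(262,328))):print(n,*tri(p,q))
best=min(((tri((222-t*117,228-t*11),(235,248)),t) for t in np.linspace(0,1,40)),key=lambda k:k[0][1]);print("apex",best)
```

```text
slide front [[ 0.424  -0.27    0.008 ]
 [ 0.4157 -0.3497  0.008 ]] 0.08012380428070802
lid front [[ 0.5511 -0.2726  0.04  ]
 [ 0.5362 -0.3818  0.04  ]] 0.11011842311213144
head back [[ 0.7124 -0.2558  0.071 ]
 [ 0.6967 -0.4087  0.071 ]]
yaw -5.943291905359931
yaw -7.741866417608551
yaw -5.8455742117622
axis yaw -7.964683371917695 0.12502178820653378 [ 0.41982483 -0.30988223  0.008     ] [ 0.54364061 -0.32720559  0.04      ]
O from front [ 0.4198 -0.31    0.008 ] unit xy from lid-front -0.125 -0.0006
tray front L [ 0.5375 -0.2914  0.028 ] unit xy from lid-front -0.0112 0.0346
tray front R [ 0.5286 -0.3589  0.028 ] unit xy from lid-front -0.0104 -0.0335
tray rear L [ 0.4935 -0.2879  0.028 ] unit xy from lid-front -0.0553 0.0318
tray rear R [ 0.486  -0.3477  0.028 ] unit xy from lid-front -0.0542 -0.0285
lever pad [ 0.4621 -0.2387  0.065 ] unit xy from lid-front -0.0934 0.076
model [ 0.5123 -0.1582  0.02  ] unit xy from lid-front -0.0551 0.1628
eyeL [ 0.66638272 -0.25735628  0.31166694] 3.502106732126957
eyeR [ 0.75944368 -0.33637579  0.25536921] 4.606520345608452
goose tip [0.46777941 0.18884552 0.18357951] 1.2913145328471338
neck base [0.46603491 0.00856898 0.00671166] 0.6899566860108248
apex ((array([0.45868403, 0.05738407, 0.176479  ]), np.float64(0.033698197508485996)), np.float64(0.4358974358974359))
```

Emit:
{"method": "arm_command", "body": {"rows": [[[10,-20,10],0.0164,-0.37],[[15,-30,10],0.0164,-0.37],[[15,-30,10],0.0164,-0.37],[[15,-30,10],0.0164,-0.37],[[15,-30,10],0.0164,-0.37],[[15,-30,10],0.0164,-0.37],[[15,-30,10],0.0164,-0.37],[[15,-30,10],0.0164,-0.37],[[15,-30,0],0.0164,-0.37],[[15,-30,0],0.0164,-0.37]]}}

```text
time_s: 1.1
tcp_pos: [0.3373, 0.3298, 0.3045]
tcp_rot: [180.0, 0.0, 172.3]
ft_force: [0.2, 0.8, 0.9]
finger_gap: 0.0646
gripper_force: 0.0
```

Emit:
{"method": "arm_command", "body": {"rows": [[[15,-35,0],0,-0.37],[[15,-35,0],0,-0.37],[[15,-35,0],0,-0.37],[[15,-35,0],0,-0.37],[[5,-35,0],0,-0.37],[[5,-35,0],0,-0.37],[[5,-35,0],0,-0.37],[[5,-35,0],0,-0.37],[[5,-35,0],0,-0.37],[[5,-35,0],0,-0.37]]}}

```text
time_s: 2.1
tcp_pos: [0.4267, -0.0204, 0.3041]
tcp_rot: [180.0, -0.0, 172.2]
ft_force: [-0.1, 0.3, 0.1]
finger_gap: 0.0643
gripper_force: 0.0
```

Emit:
{"method": "arm_command", "body": {"rows": [[[5,-35,0],0,-0.37],[[5,-35,0],0,-0.37],[[5,-35,0],0,-0.37],[[5,-35,0],0,-0.37],[[5,-35,-10],0,-0.37],[[3,-35,-20],0,-0.37],[[0,-20,-20],0,-0.37],[[0,-10,-20],0,-0.37],[[0,0,-20],0,-0.37],[[0,0,0],0,-0.37]]}}

```text
time_s: 3.1
tcp_pos: [0.4532, -0.2579, 0.2109]
tcp_rot: [179.8, -0.3, 172.2]
ft_force: [0.1, 0.5, 0.7]
finger_gap: 0.0648
gripper_force: 0.0
```

Run:
```python
from h import *
o=bot.get_obs();print(o['tcp_pos'].round(4),o['tcp_rot'])
c=bot.camera_info("wrist");im=bot.snapshot("wrist")
import pickle;pickle.dump(c,open("w.pkl","wb"))
cv2.imwrite("pics/w1.png",im[...,::-1])
y=np.radians(-7.8);ex=np.array([np.cos(y),np.sin(y),0]);ey=np.array([-ex[1],ex[0],0]);O=np.array([.547,-.3275,0]);ez=np.array([0,0,1])
U=lambda x,yy,z:O+x*ex+yy*ey+z*ez
for n,p in(("door",(0,0,.008)),("lidfrontL",(0,.057,.04)),("lidfrontR",(0,-.057,.04)),("frontL",(-.13,.043,.008)),("frontR",(-.13,-.043,.008)),("pad",(-.1,.077,.065))):print(n,proj(c,U(*p)).round(0))
```

```text
[ 0.4532 -0.2579  0.2109] [179.76818901  -0.33358439 172.17370788]
door [[277. 267.]]
lidfrontL [[322. 279.]]
lidfrontR [[225. 280.]]
frontL [[310. 165.]]
frontR [[236. 165.]]
pad [[342. 201.]]
```

View pics/w1.png

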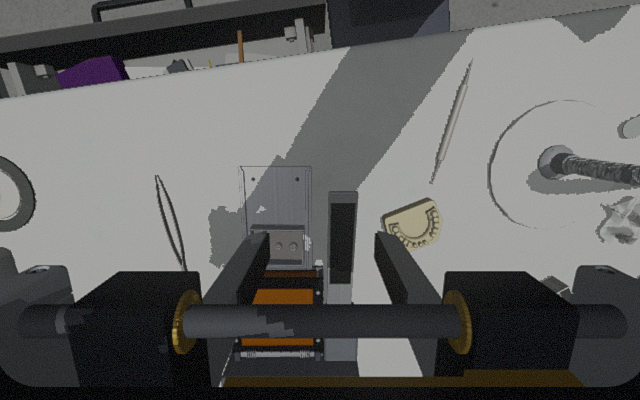

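Wrist view: the slide's front corners are at (238,166) and (312,166), predicted (236,165) and (310,165). The lever is at columns 328–357, the tray at about (278,245), and the axes line up. So the frame is good to about 2 mm, and I can go down to the lever.

Emit:
{"method": "arm_command", "body": {"rows": [[[0,-8,-20],0,-0.37],[[0,-7,-20],0,-0.37],[[0,0,-25],0,-0.37],[[0,0,-25],0,-0.37],[[0,0,-20],0,-0.37],[[0,0,0],0,-0.37],[[0,0,0],0,-0.37]]}}

```text
time_s: 3.85
tcp_pos: [0.4557, -0.2743, 0.1058]
tcp_rot: [-179.9, 0.1, 172.2]
ft_force: [0.7, 0.2, 0.7]
finger_gap: 0.0642
gripper_force: 0.0
```

Emit:
{"method": "arm_command", "body": {"rows": [[[0,0,-10],0,-0.37],[[0,0,-10],0,-0.37],[[0,0,-10],0,-0.37],[[0,0,-10],0,-0.37],[[0,0,-10],0,-0.37],[[0,0,-10],0,-0.37],[[0,0,-3],0,-0.37],[[0,0,0],0,-0.37],[[0,0,0],0,-0.37],[[0,0,0],0,-0.37]]}}

```text
time_s: 4.85
tcp_pos: [0.4551, -0.274, 0.0418]
tcp_rot: [-180.0, 0.0, 172.2]
ft_force: [-1.5, 0.5, 1.7]
finger_gap: 0.0644
gripper_force: 0.7
```

Run:
```python
from h import *
im=bot.snapshot("side");o=bot.get_obs();print(o['time_s'],o['tcp_pos'].round(4),o['tcp_rot'].round(2),o['ft_force'].round(2),o['finger_gap'])
cv2.imwrite("pics/s2.png",cv2.resize(im[130:290,220:420,::-1],None,fx=3.5,fy=3.5,interpolation=cv2.INTER_CUBIC))
```

```text
4.9 [ 0.4552 -0.274   0.0418] [-1.7999e+02  3.0000e-02  1.7222e+02] [-1.05  0.01  0.52] 0.06445755329218016
```

View pics/s2.png

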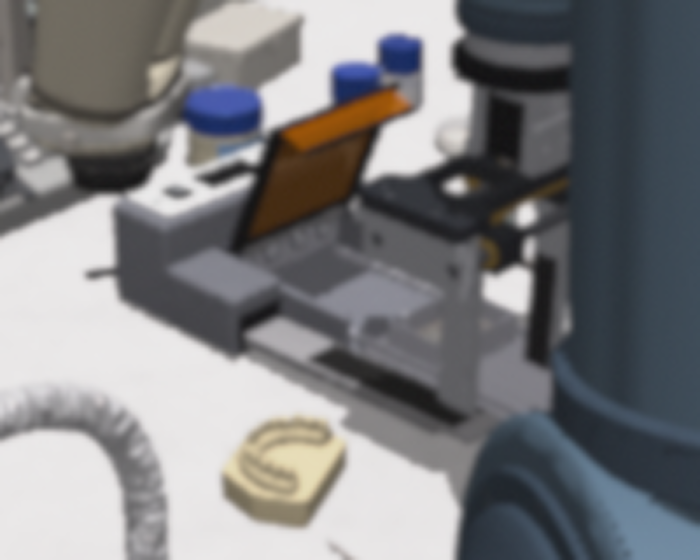

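Side view: the left finger is on the grip strip at zoom px (460,400), the lid is open at roughly 1.1 rad, and the plaster model is clear. I'll press the last 6 mm, then start along the slide.

Emit:
{"method": "arm_command", "body": {"rows": [[[0,0,-3],0,-0.37],[[0,0,-3],0,-0.37],[[0,0,0],0,-0.37],[[0,0,0],0,-0.37],[[5,-0.7,0],0,-0.37],[[5,-0.7,0],0,-0.37],[[5,-0.7,0],0,-0.37],[[5,-0.7,0],0,-0.37],[[5,-0.7,0],0,-0.37],[[0,0,0],0,-0.37]]}}

```text
time_s: 5.9
tcp_pos: [0.481, -0.2777, 0.0357]
tcp_rot: [-180.0, 0.1, 172.2]
ft_force: [1.6, -0.1, 2.0]
finger_gap: 0.0641
gripper_force: 0.8
```

Emit:
{"method": "arm_command", "body": {"rows": [[[4,-0.55,0],0,-0.37],[[4,-0.55,0],0,-0.37],[[4,-0.55,0],0,-0.37],[[4,-0.55,0],0,-0.37],[[4,-0.55,0],0,-0.37],[[4,-0.55,0],0,-0.37],[[4,-0.55,0],0,-0.37],[[4,-0.55,0],0,-0.37],[[4,-0.55,0],0,-0.37],[[4,-0.55,0],0,-0.37]]}}

```text
time_s: 6.9
tcp_pos: [0.5203, -0.283, 0.0355]
tcp_rot: [180.0, -0.0, 172.2]
ft_force: [-2.2, -0.1, 3.3]
finger_gap: 0.0642
gripper_force: 1.3
```

Run:
```python
from h import *
im=bot.snapshot("side");o=bot.get_obs();print(o['time_s'],o['tcp_pos'].round(4),o['tcp_rot'].round(2),o['ft_force'].round(2),o['finger_gap'])
cv2.imwrite("pics/s3.png",cv2.resize(im[130:290,220:420,::-1],None,fx=3.5,fy=3.5,interpolation=cv2.INTER_CUBIC))
```

```text
6.95 [ 0.5208 -0.2832  0.0356] [-1.7999e+02  4.0000e-02  1.7222e+02] [-1.76  0.71  3.13] 0.06426307438234101
```

View pics/s3.png

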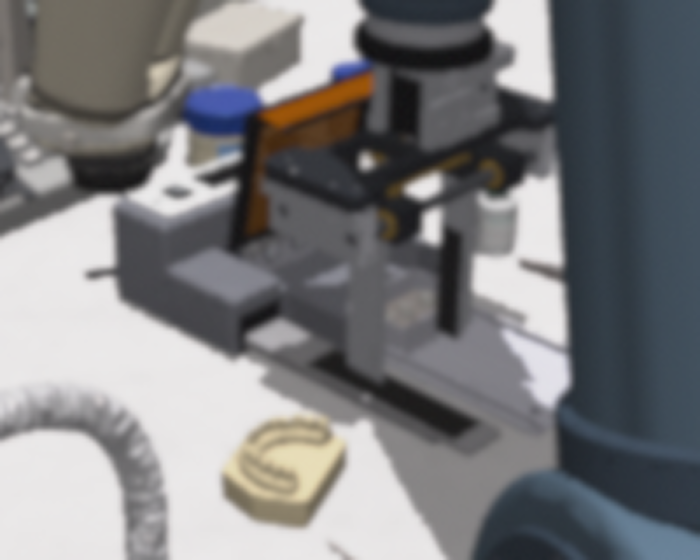

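Side view: the right finger is behind the tray at about (410,305), the lever is level, the lid is nearly upright and the gripper is clear of it. About 36 mm remain.

Emit:
{"method": "arm_command", "body": {"rows": [[[4,-0.55,0],0,-0.37],[[4,-0.55,0],0,-0.37],[[4,-0.55,0],0,-0.37],[[4,-0.55,0],0,-0.37],[[4,-0.55,0],0,-0.37],[[4,-0.55,0],0,-0.37],[[4,-0.55,0],0,-0.37],[[4,-0.55,0],0,-0.37],[[2,-0.3,0],0,-0.37],[[0,0,0],0,-0.37]]}}

```text
time_s: 7.95
tcp_pos: [0.5545, -0.2878, 0.0356]
tcp_rot: [-180.0, 0.0, 172.2]
ft_force: [-1.7, -0.0, 3.9]
finger_gap: 0.0647
gripper_force: 1.7
```

Run:
```python
from h import *
c=bot.camera_info("top");im=bot.snapshot("top");s=bot.snapshot("side");o=bot.get_obs();print(o['time_s'],o['tcp_pos'].round(4),o['ft_force'].round(2),o['finger_gap'])
y=np.radians(-7.8);ex=np.array([np.cos(y),np.sin(y)]);print((o['tcp_pos'][:2]-[.547,-.326])@ex)
f=lambda i:cv2.resize(i[...,::-1],(400*2,300),interpolation=cv2.INTER_CUBIC)
cv2.imwrite("pics/s4.png",np.vstack([f(im[120:255,270:630][:, :360]),f(s[150:260,220:513])]))
```

```text
8.05 [ 0.5545 -0.2878  0.0357] [-1.35  0.31  3.66] 0.0641279275375142
0.0021950030095067474
```

View pics/s4.png

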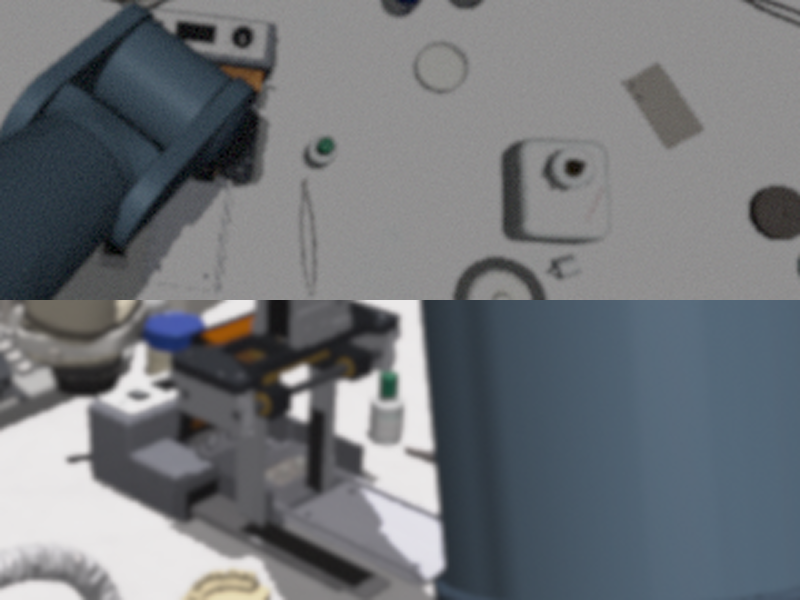

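Both pictures show the gripper at the door, the tray in front of the right finger and no contact with the lid. By TCP the tray centre is about 33 mm in. I'll push 4 mm more for margin, hold, then draw back along the lever.

Emit:
{"method": "arm_command", "body": {"rows": [[[2,-0.3,0],0,-0.37],[[2,-0.3,0],0,-0.37],[[0,0,0],0,-0.37],[[0,0,0],0,-0.37],[[-3,0.4,0],0,-0.37],[[-6,0.8,0],0,-0.37],[[-9,1.2,0],0,-0.37],[[-9,1.2,0],0,-0.37],[[-9,1.2,0],0,-0.37],[[-9,1.2,0],0,-0.37]]}}

```text
time_s: 9.05
tcp_pos: [0.5119, -0.282, 0.0353]
tcp_rot: [180.0, -0.0, 172.2]
ft_force: [1.5, 0.5, 2.6]
finger_gap: 0.0642
gripper_force: 1.0
```

Emit:
{"method": "arm_command", "body": {"rows": [[[-9,1.2,0],0,-0.37],[[-9,1.2,0],0,-0.37],[[-9,1.2,0],0,-0.37],[[-9,1.2,0],0,-0.37],[[-9,1.2,0],0,-0.37],[[-6,0.8,0],0,-0.37],[[0,0,0],0,-0.37]]}}

```text
time_s: 9.75
tcp_pos: [0.4606, -0.2751, 0.0351]
tcp_rot: [180.0, -0.1, 172.2]
ft_force: [-1.3, -0.3, 1.8]
finger_gap: 0.0644
gripper_force: 0.7
```

Run:
```python
from h import *
s=bot.snapshot("side");o=bot.get_obs();print(o['time_s'],o['tcp_pos'].round(4),o['ft_force'].round(2))
cv2.imwrite("pics/s5.png",cv2.resize(s[130:290,220:420,::-1],None,fx=3.5,fy=3.5,interpolation=cv2.INTER_CUBIC))
```

```text
9.8 [ 0.4609 -0.2751  0.0351] [-1.49  0.31  1.74]
```

View pics/s5.png

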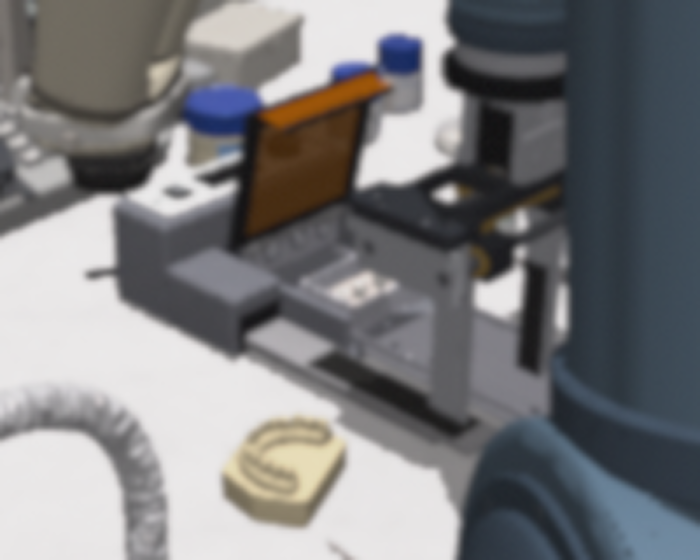

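Side view: the tray is inside the chamber, with its crowns at about zoom (362,287), and the lid is still open. I'll check its depth by casting rays before releasing.

Run:
```python
from h import *
c=bot.camera_info("side")
y=np.radians(-7.8);ex=np.array([np.cos(y),np.sin(y)]);ey=np.array([-ex[1],ex[0]])
for n,p,z in(("crowns mid",(362,287),.022),("rear left rim",(355,312),.028),("rear right rim",(397,285),.028),("front left rim",(303,284),.028),("slide/door post",(350,335),.008)):
    w=ray(c,(220+p[0]/3.5,130+p[1]/3.5),z);r=w[:2]-[.547,-.326];print(n,(r@ex).round(4),(r@ey).round(4))
```

```text
crowns mid 0.037 0.0014
rear left rim 0.0114 0.0362
rear right rim 0.016 -0.0073
front left rim 0.0579 0.0324
slide/door post 0.0182 0.0325
```

The tray centre comes out at about 36 mm, which agrees with the TCP estimate. I'll release the lever with a controlled rise.

Emit:
{"method": "arm_command", "body": {"rows": [[[0,0,5],0,-0.37],[[0,0,6],0,-0.37],[[0,0,6],0,-0.37],[[0,0,6],0,-0.37],[[0,0,6],0,-0.37],[[0,0,6],0,-0.37],[[0,0,6],0,-0.37],[[0,0,8],0,-0.37],[[0,0,10],0,-0.37],[[0,0,20],0,-0.37]]}}

```text
time_s: 10.8
tcp_pos: [0.4607, -0.2746, 0.1138]
tcp_rot: [179.9, -0.2, 172.2]
ft_force: [-0.8, -0.2, -0.1]
finger_gap: 0.0642
gripper_force: 0.0
```

Emit:
{"method": "arm_command", "body": {"rows": [[[0,0,25],0,-0.37],[[0,5,25],0,-0.37],[[-10,10,25],0,-0.37],[[-10,30,25],0,-0.37],[[-10,30,20],0,-0.37],[[-10,30,10],0,-0.37],[[0,30,0],0,-0.37],[[0,30,0],0,-0.37],[[0,0,0],0,-0.37],[[0,0,0],0,-0.37]]}}

```text
time_s: 11.8
tcp_pos: [0.4218, -0.1103, 0.2447]
tcp_rot: [-180.0, 0.0, 172.3]
ft_force: [0.3, 0.3, -0.0]
finger_gap: 0.0643
gripper_force: 0.0
```

Run:
```python
from h import *
s=bot.snapshot("top");o=bot.get_obs();print(o['time_s'],o['tcp_pos'].round(4),o['ft_force'].round(2),abs(o['qvel']).max())
s2=bot.snapshot("side");f=lambda i:cv2.resize(i[...,::-1],(400,400),interpolation=cv2.INTER_CUBIC)
cv2.imwrite("pics/s6.png",np.hstack([f(s[115:260,285:430]),f(s2[130:290,220:380])]))
```

```text
11.85 [ 0.4219 -0.1109  0.2447] [ 0.09 -0.21  0.22] 0.9634857323679032
```

View pics/s6.png

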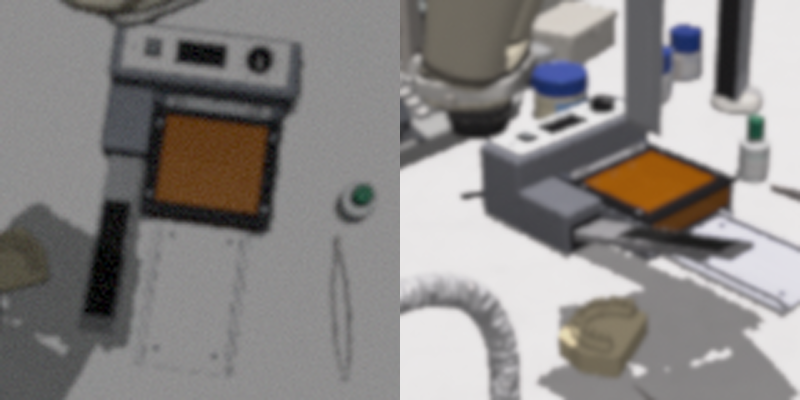

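The lid is fully shut with the tray inside. The slide is empty, the lever is up, and the plaster model, bottle and tweezers look unmoved.

```bash
python3 -c "
from plant import bot
print(bot.finish_job())"
```

```text
the job is handed in; nothing more can be done
None
```

The job is handed in at about 12 s: the last pictures show the lid shut, the slide empty and the bystanders unmoved, and I measured the tray about 36 mm past the door line just before release; the hand-in gave no verdict back.

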